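Lock the focus barrel without losing its setting

ROBOT

A 6-joint arm with a two-finger parallel gripper is mounted at the origin on a cart in front of the work surface, level with it; the furniture and walls round the work are solid. World frame = base frame: x ahead of the robot, y to its left, z up, the work surface at z = 0. Lengths are in mm, angles in rad, forces in N, time in s.
With the tool pointing down it reaches from about 350 to 975 mm from the base axis. Payload 17.4 kg.
Tool frame: the origin (TCP) lies on the centre line of the jaws, within the pads' length; the fingertips stand 14 mm ahead of it and the grasp point (between the pads) lies 5 mm behind it (arm.tips_ahead is the distance from the TCP to the fingertips, in mm); z points along the fingers, y is the line along which they close (so a half turn about z gives the same grasp; the last joint's range is limited). The gripper opens to 85 mm and grips with 20 to 120 N. Pads are 22 mm wide; open, the fingers measure 114 mm over their backs; the gripper's body (76 mm by 85 mm) begins 54 mm behind the grasp point. The pads swing forward as they close: fully open they stand 13 mm farther back than shut.
Start: joints at [-1.258, 0.116, 1.442, -0, 1.584, -0.038], TCP at [231.954, -633.901, 245.303] pointing down, gripper open.
Joint ranges: [-2.83, 2.83], [-0.83, 2.19], [0.07, 2.5], [-1.14, 4.28], [0.01, 3], [-2.97, 2.97]. Speed limits (rad/s): [1.89, 1.89, 2.22, 3.14, 3.14, 3.14].

INTERFACE

Orientations are given as a unit quaternion [x, y, z, w].
In Python, from plant import arm, read_camera, calibration, job gives the robot as it stands.
- The arm moves only by the tool servo_tool, never from a script. Its argument "rows" is one flat list of numbers, 7 for each row, row after row: the closure, from 0 (fully open) to 1 (shut), then the shift along the tool's x, y, z in m, then the turn, a rotation vector about the tool's x, y, z in degrees. In form: [gripper, tx, ty, tz, ax, ay, az, gripper, tx, ty, tz, ax, ay, az, ...]. A call has exactly 5 rows; each row shifts and turns the commanded pose from where the row before left it, along the tool's axes as they then stand; what a row does not reach is not made up. A row lasts 1/10 s, in which the tool goes at most 50 mm and 8.59 degrees, less where a joint would pass 70% of its speed; a pose out of reach is approached as far as the arm can. A call with a gripper value outside its range is refused whole. The fingers move at their own pace and stop on an object; the grip force is fixed at half the most. Time passes only in rows, so rows that do not move let the fingers close, or fill a call up. It gives the time, the measured TCP pose, the force, the opening and the grip force at its end, in the units of the state.
- arm.sense(): the state, without advancing time (a new reading comes with each control period).
- read_camera(name): name is "side" or "top"; returns the picture (400x640x3 uint8, red, green, blue); there is no depth.
- calibration(name): a dict with "intrinsics" (3x3 intrinsics, pixels), "k1" (the pictures are not rectified: a ray, as slopes to the right and down, at radius r is drawn at 1 + k1 r^2 times it, then the intrinsics apply), "extrinsics" (4x4, takes a point from camera to world coordinates). Camera axes: x right, y down, z forward; pixel columns grow to the right and rows downward; lengths in mm; the calibration is good to about 2 mm. A picture is of the moment at which its call begins. calibration takes no time and is no camera call.
- job.finish_job(): hands the job in; it is judged then, once.
The state is a dict: "time": time; "joint_positions": joint angles; "joint_velocities": joint speeds; "joint_torque": joint torques, N m; "ee_pos": TCP position; "orientation": TCP orientation; "contact_force": force on the tool from outside, world axes, zero at the start; "moment": the same for the moment, N m; "finger_gap": opening from 0.0 (shut) to 1.0 (fully open); "finger_force": force on a finger pad.
Only numpy, scipy, OpenCV 4.12 (cv2) and the standard library are available. Lean on these libraries where they do the work, as an engineer would, in place of code of your own. Each camera call takes 0.05 s, during which the arm holds its last target. There are 200 camera calls.

TASK

Lift the loose holding key and seat it fully on the square head of the focus pedestal's barrel, turned so that its arm stands just short of the stop post on the anticlockwise side (seen from above). With the arm brought round clockwise against the post so that the barrel is held, push the lock ring's bars clockwise until the ring is fully home, and leave the key seated with its arm against the post. Do not disturb the other things on the worktop.

Things in the scene. Friction and masses are not known exactly. Their poses are not given: they have to be found in the camera images.
- pedestal: fixed focus pedestal: square grey base plate 190x190x12 mm, on it a round housing 88 mm wide (104 mm at its foot) up to z 52 mm. Origin: centre of the underside, on the upright axis of barrel and ring; z up
- post_top (a point): top of the round steel stop post, 14 mm thick, 112 mm above the worktop, that stands on the base plate 113 mm from the barrel's axis (x +80, y +80 mm from the pedestal's origin)
- head_top (a point): centre of the top of the barrel's square head, 106 mm above the worktop; turns with the barrel, z up, x and y square to the head's faces. The head is 34 mm square and 18 mm high, above that it tapers over 8 mm to 26 mm square; below it is the barrel's round shoulder, 54 mm wide, its top 26 mm below this point
- barrel (a joint): turn of the barrel in the housing, rad, anticlockwise positive seen from above, no end stops; friction 0.10 N m. 0 = set position: the key's arm rests against the stop post, the key's play taken up as the ring drags the barrel clockwise. At 0 the x axis of head_top points 0.833 rad anticlockwise of the pedestal's x axis
- lock_ring (a joint): turn of the lock ring on the barrel (relative to it), rad, anticlockwise positive seen from above. 0 = fully locked, a hard end stop; up to 1.6 = loose. Its thread friction (0.35 N m) exceeds the barrel's: unless the barrel is held, it turns with the ring and the ring does not tighten. At 0 the bars lie along the x and y axes of head_top
- ring_mid (a point): centre of the knurled lock ring, at mid height, 64 mm above the worktop; turns with the ring. The ring is 76 mm wide, z 54 to 74 mm. Four alike level round bars, 11 mm thick, stick out along its +x, +y, -x and -y axes to 100 mm from the axis, their centre lines at this height
- key_grip (a point): centre of the black grip of the loose steel holding key (0.3 kg), 44 mm above the key's underside; turns with the key, z up. The grip is 50 mm long in x, 24 mm wide in y, 26 mm high. One arm, 14 mm wide and high, runs from the hub below along +x to 132 mm from the centre, its middle 10 mm above the key's underside
- key_seat (a point): centre of the ceiling of the key's socket, 20 mm below key_grip; meets head_top when seated. Hub 50.5 mm square, 31 mm high, on which the key stands; in its underside a square socket 36.5 mm wide, 24 mm deep. Seated, the key's underside is 82 mm above the worktop, its sideways play about 1 mm, its turning play 0.077 rad either way
- holding_key: the holding key; origin at the centre of its underside, axes as key_grip
- tape: bystander, loose: roll of tape lying flat, 96 mm wide, 25 mm high; origin at the centre of its underside
- carton_tall: bystander, loose: upright carton 40x46x105 mm; origin at the centre of its underside
- carton_wide: bystander, loose: carton 48x98x66 mm; origin at the centre of its underside
- sample_cup: bystander, loose: screw-top sample cup, 59 mm wide, 63 mm high, beside the pedestal; origin at the centre of its underside
- dropper: bystander, loose: dark dropper bottle, 34 mm wide, 102 mm high, beside the pedestal; origin at the centre of its underside
- petri_dish: bystander, loose: closed petri dish, 59 mm wide, 15 mm high, lying on the pedestal's base plate under the bars' circle; origin at the centre of its underside

How it is judged (in metres and radians):
On the way, in this order (a step that is already met when the one before it is completed fails the run):
1. the key is seated on the barrel's head, the ring still loose (distance between key_seat and head_top below 0.005 m and angle between key_seat's own z axis and vertical below 0.1 rad and value of joint lock_ring above 0.4 rad), for 0.2 s.
2. the seated key's arm has come to the stop post with the barrel, the ring still loose (distance between key_seat and head_top below 0.005 m and value of joint barrel between -0.15 and 0.25 rad and value of joint lock_ring above 0.3 rad), for 0.1 s.
At the end, for the whole second after the job is handed in: The lock ring is within 0.06 rad of fully locked, the barrel within 0.10 rad of its set position, and the key at rest, released, fully seated and level on the head (ceiling of its socket within 6 mm of the head's top) (value of joint lock_ring below 0.06 rad and value of joint barrel between -0.1 and 0.1 rad and distance between key_seat and head_top below 0.006 m and angle between key_seat's own z axis and vertical below 0.1 rad and linear speed of holding_key below 0.02 m/s); the robot touches nothing.
It fails at once if a bystander is pushed more than 25 mm (distance of any of tape, carton_tall, carton_wide, sample_cup, dropper, petri_dish from where it was at the start of the episode above 0.025 m).
It fails at once if a bystander is knocked over (angle between any of tape, carton_tall, carton_wide, sample_cup, dropper, petri_dish's own z axis and vertical above 0.5 rad).
It also fails if it takes over 51 s, if anything falls off the work surface, if the arm or the gripper's body presses on something with over 40 N, if the wrist force passes 120 N, or if a joint passes its speed limit or range.

## Working session

There is one attempt and no reset: what is moved stays moved. The work goes in short steps, Python scripts to look and compute and a tool call to move; the robot and the scene stay as the last step left them, time stands still between calls to the robot, and variables do not carry over. Pictures are saved under pics/ and viewed, at most 10 in all, crops included, and the job is handed in when it is done.

Besides the shell and the picture viewer there is one more tool, called after ">>>" in YAML: its name, and indented under it one key for each argument. servo_tool: Moves the arm, as the interface text tells. Its arguments: {"type":"object","properties":{"rows":{"type":"array"}},"required":["rows"]}

```bash
mkdir -p pics
python3 - <<'E'
from plant import arm, read_camera, calibration
import cv2
for n in("top","side"):
    cv2.imwrite(f"pics/{n}0.png",read_camera(n)[:,:,::-1]); c=calibration(n); print(n,c)
print(arm.sense(),arm.tips_ahead)
E
```

```text
top {'intrinsics': array([[395.67023857,   0.        , 321.32319113],
       [  0.        , 395.67023857, 195.90690389],
       [  0.        ,   0.        ,   1.        ]]), 'k1': -0.08898710661724586, 'extrinsics': array([[-1.49924761e-02, -9.96512649e-01,  8.20838927e-02,
         4.36102277e+02],
       [-9.99820441e-01,  1.58923721e-02,  1.03207300e-02,
        -1.12406897e+02],
       [-1.15892458e-02, -8.19144205e-02, -9.96571983e-01,
         1.23590221e+03],
       [ 0.00000000e+00,  0.00000000e+00,  0.00000000e+00,
         1.00000000e+00]])}
side {'intrinsics': array([[519.95138518,   0.        , 314.63943371],
       [  0.        , 519.95138518, 197.26743411],
       [  0.        ,   0.        ,   1.        ]]), 'k1': 0.045238844697809366, 'extrinsics': array([[-8.90139335e-01, -3.04787494e-01,  3.38757359e-01,
         3.77059571e+01],
       [-4.55644463e-01,  6.05641790e-01, -6.52369639e-01,
         9.08217641e+02],
       [-6.33150578e-03, -7.35052791e-01, -6.77980314e-01,
         1.10622700e+03],
       [ 0.00000000e+00,  0.00000000e+00,  0.00000000e+00,
         1.00000000e+00]])}
{'time': 0.1, 'joint_positions': array([-1.25779031e+00,  1.16430075e-01,  1.44219810e+00,  2.79648331e-06,
        1.58396891e+00, -3.78066851e-02]), 'joint_velocities': array([ 0.0006708 , -0.00335712, -0.00426821,  0.00122848, -0.00026653,
        0.00087996]), 'joint_torque': array([ 2.95854334e-03, -7.33665419e+01, -6.33788610e+01, -9.68544396e-05,
        5.31703670e-03,  1.49291958e-05]), 'ee_pos': array([ 231.91364623, -633.75138521,  244.64156279]), 'orientation': array([ 9.84655582e-01,  1.74508262e-01, -6.75017955e-05, -4.97659565e-04]), 'contact_force': array([0.31232188, 0.36331742, 0.14911853]), 'moment': array([-0.00868154,  0.01291339, -0.00332385]), 'finger_force': 0.0, 'finger_gap': 1.0011375999105385} 14.0
```

View pics/top0.png

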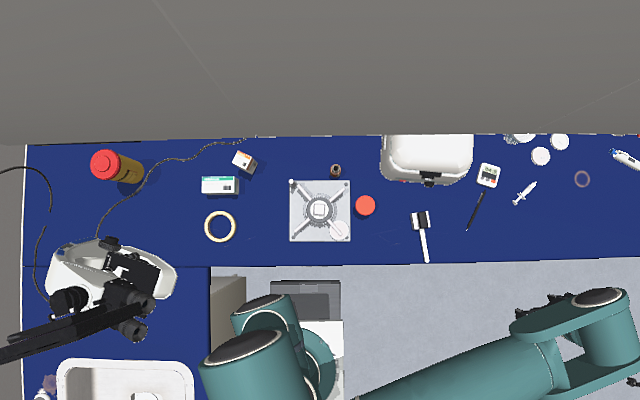

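View pics/side0.png

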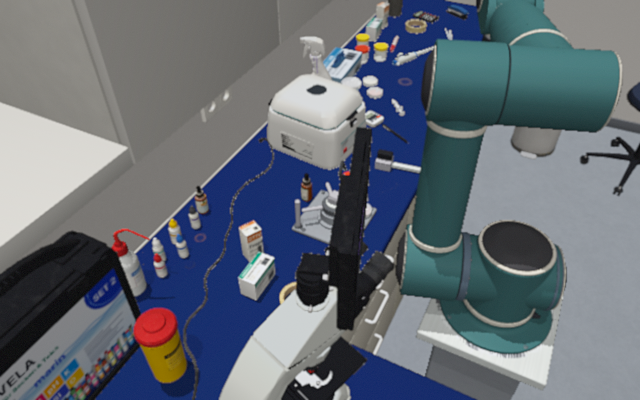

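Top: pedestal about (320,210), key with black grip at (420,220) and its arm toward (425,260), red cup (365,205), dropper (335,170). Next I'll zoom in for details.

```bash
cat > h.py <<'E'
import numpy as np, cv2
from plant import arm, read_camera, calibration
from scipy.spatial.transform import Rotation as R
def ray(n,uv):
    c=calibration(n);K=c["intrinsics"];E=c["extrinsics"]
    d=np.array([(uv[0]-K[0,2])/K[0,0],(uv[1]-K[1,2])/K[1,1]]);s=d.copy()
    for _ in range(20): s=d/(1+c["k1"]*(s@s))
    return E[:3,3],E[:3,:3]@np.array([*s,1])
def onz(n,uv,z):
    o,d=ray(n,uv);return (o+d*(z-o[2])/d[2])[:2]
def proj(n,p):
    c=calibration(n);K=c["intrinsics"];E=c["extrinsics"]
    q=E[:3,:3].T@(np.array(p,float)-E[:3,3]);s=q[:2]/q[2];s=s*(1+c["k1"]*(s@s))
    return K[0,0]*s+K[:2,2]
E
python3 - <<'E'
from h import *
a=cv2.imread("pics/top0.png")
c1=cv2.resize(a[170:250,280:385],None,fx=7,fy=7,interpolation=cv2.INTER_CUBIC)
cv2.imwrite("pics/c1.png",c1)
c2=cv2.resize(a[200:270,395:445],None,fx=8,fy=8,interpolation=cv2.INTER_CUBIC)
cv2.imwrite("pics/c2.png",c2)
for uv in[(320,210),(291,183),(365,205)]: print(onz("top",uv,100 if uv[0]!=365 else 63))
E
```

```text
[489.10520762 -96.23321134]
[568.52031207 -13.49037271]
[ 503.56150245 -229.50030783]
```

View pics/c1.png

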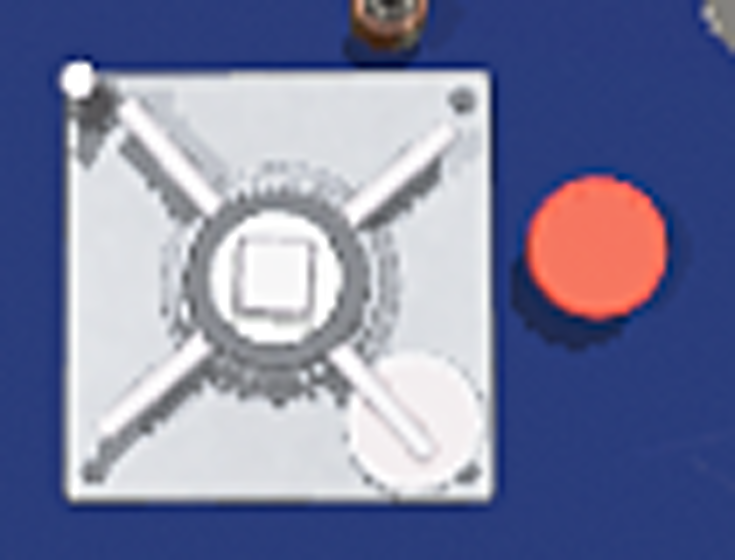

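View pics/c2.png

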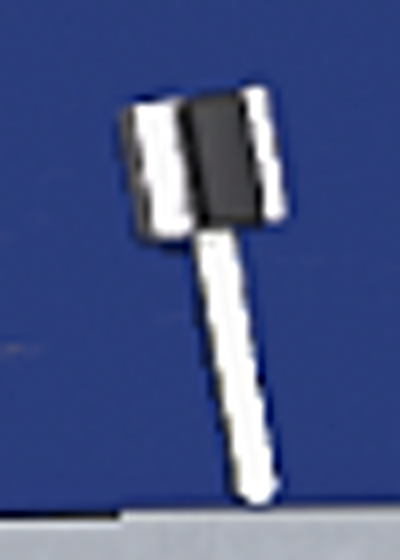

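Pedestal crop: post top at crop (78,80), head square centred (273,275) nearly aligned with the plate, bars about 45°, dish at lower right under a bar, cup on the right. Key crop: arm points down to (257,495), slightly right, black grip lengthwise with the arm. Now numeric measurements.

Run:
```python
from h import *
def f(c,s,o): return ((c[0]+.5)/s-.5+o[0],(c[1]+.5)/s-.5+o[1])
P=lambda c,z:onz("top",f(c,7,(280,170)),z)
pc=np.array([P(c,12) for c in[(66,72),(491,72),(493,499),(66,499)]])
post=P((78,80),112)
hd=np.array([P(c,106) for c in[(238,240),(314,240),(310,316),(235,311)]])  # outer edge taper approx
print("plate",pc.mean(0),"edge dir",pc[0]-pc[1],pc[0]-pc[3]);print("post",post,"head",hd.mean(0))
for e in[hd[0]-hd[1],hd[3]-hd[2],hd[0]-hd[3],hd[1]-hd[2]]: print("headedge",np.degrees(np.arctan2(e[1],e[0]))%90,np.linalg.norm(e))
C=pc.mean(0)
for t in[(130,107),(447,133),(108,430),(424,450)]:
    v=P(t,69)-C; print("bar",np.degrees(np.arctan2(v[1],v[0])),np.linalg.norm(v))
print("cup",P((597,247),63),"dropper",P((389,5),102),"dish",P((415,422),27))
a=cv2.imread("pics/top0.png"); g=a[200:262,395:445].astype(int)
# key
hsv=cv2.cvtColor(a,cv2.COLOR_BGR2HSV)
m=np.zeros(a.shape[:2],np.uint8); m[232:261,410:435]=(a[232:261,410:435].min(2)>120)
ys,xs=np.nonzero(m); line=[]
for y in range(232,261):
    w=a[y,410:435].min(1).astype(float)-60; w[w<0]=0
    if w.sum()>150: line.append(onz("top",(410+(w*np.arange(25)).sum()/w.sum(),y),17))
line=np.array(line); d=cv2.fitLine(line.astype(np.float32),cv2.DIST_L2,0,.01,.01).ravel()
if d[0]>0:d[:2]*=-1
print("arm dir",np.degrees(np.arctan2(d[1],d[0])),"pt",d[2:]); 
Q=lambda c,z:onz("top",f(c,8,(395,200)),z)
tip=Q((257,502),17);print("tip",tip,"centre from tip",tip-132*d[:2])
gr=np.array([Q(c,57) for c in[(190,98),(246,90),(265,218),(207,228)]]);print("grip",gr.mean(0),gr)
hb=np.array([Q(c,31) for c in[(132,104),(268,88),(287,218),(145,238)]]);print("hub",hb.mean(0),[np.linalg.norm(hb[i]-hb[i-1]) for i in range(4)])
```

```text
plate [492.63742888 -93.10476972] edge dir [  3.11444398 189.2182495 ] [189.30158035  -1.6699274 ]
post [572.89831911 -13.76306292] head [491.4479476  -92.78111341]
headedge 89.10094114535615 31.067979496375894
headedge 85.30780590472696 30.668050884262517
headedge 86.81015658119092 29.045276837356063
headedge 86.09951879067077 31.09354294617784
bar 39.7073653987447 95.65954287247409
bar -50.43792291330185 94.73549640460062
bar 131.17708983428042 95.40700071932035
bar -140.25709607038604 95.12967540038076
cup [ 503.99299227 -229.08589457] dropper [ 603.17888689 -141.73198073] dish [ 431.09709208 -151.72517211]
arm dir -171.74132 pt [ 377.03104 -413.72665]
tip [ 327.02066963 -419.84492035] centre from tip [ 457.65177314 -400.88410301]
grip [ 458.11668109 -402.45734065] [[ 480.90245153 -389.26541828]
 [ 483.52672923 -410.4738586 ]
 [ 435.672653   -416.01114845]
 [ 432.36489058 -394.07893726]]
hub [ 457.40178104 -401.53562242] [np.float64(51.16912568657969), np.float64(52.816898771233305), np.float64(50.00303016657783), np.float64(55.1697469214456)]
```

Pedestal centre ≈ (492.3, −93.1), yaw ≈ −0.7°. Head is at 86.8° (barrel ≈ +0.69 rad) and the bars at 40° (ring ≈ 0.75 rad). Key centre ≈ (457.7, −401.2), arm toward −172°. I'll grasp with tool x at 188°, which keeps the last joint in range.

>>> servo_tool:
  rows: [0,0.0292,-0.0141,0,0,0,0,0,0.0292,-0.0141,0,0,0,0,0,0.0292,-0.0141,0,0,0,0,0,0.0292,-0.0141,0,0,0,0,0,0.0292,-0.0141,0,0,0,0]

```text
time: 0.6
ee_pos: [345.5, -516.4, 245.0]
orientation: [0.985, 0.174, -0.0, -0.0]
contact_force: [0.4, -0.2, -0.6]
finger_gap: 1.002
finger_force: 0.0
```

>>> servo_tool:
  rows: [0,0.0292,-0.0141,0,0,0,0,0,0.0292,-0.0141,0,0,0,0,0,0.0292,-0.0141,0,0,0,0,0,0.0292,-0.0141,0,0,0,0,0,0.0292,-0.0141,0,0,0,0]

```text
time: 1.1
ee_pos: [458.4, -400.0, 245.0]
orientation: [0.985, 0.174, -0.0, -0.0]
contact_force: [0.3, 0.3, -0.4]
finger_gap: 0.998
finger_force: 0.0
```

>>> servo_tool:
  rows: [0,0,0,0.0075,0,0,-8.4,0,0,0,0.0075,0,0,-8.4,0,0,0,0.0075,0,0,-8.4,0,0,0,0.0075,0,0,-8.4,0,0,0,0.0075,0,0,-8.4]

```text
time: 1.6
ee_pos: [457.6, -401.0, 207.1]
orientation: [0.855, 0.518, -0.0, -0.0]
contact_force: [0.4, 0.5, -1.0]
finger_gap: 0.997
finger_force: 0.0
```

>>> servo_tool:
  rows: [0,0,0,0.0075,0,0,-8.4,0,0,0,0.0075,0,0,-8.4,0,0,0,0.0075,0,0,-8.4,0,0,0,0.0075,0,0,-8.4,0,0,0,0.0075,0,0,-8.4]

```text
time: 2.1
ee_pos: [457.6, -401.0, 169.6]
orientation: [0.613, 0.79, 0.0, -0.0]
contact_force: [0.8, -0.7, -0.4]
finger_gap: 1.001
finger_force: 0.0
```

>>> servo_tool:
  rows: [0,0,0,0.0075,0,0,-8.4,0,0,0,0.0075,0,0,-8.4,0,0,0,0.0075,0,0,-8.4,0,0,0,0.0075,0,0,-8.4,0,0,0,0.0075,0,0,-8.4]

```text
time: 2.6
ee_pos: [457.6, -401.0, 132.2]
orientation: [0.289, 0.957, 0.0, -0.0]
contact_force: [0.2, -0.4, -0.0]
finger_gap: 1.002
finger_force: 0.0
```

>>> servo_tool:
  rows: [0,0,0,0.0075,0,0,-8.4,0,0,0,0.0075,0,0,-8.4,0,0,0,0.0075,0,0,-8.4,0,0,0,0.0075,0,0,-8.4,0,0,0,0.0075,0,0,-8.4]

```text
time: 3.1
ee_pos: [457.6, -401.0, 94.7]
orientation: [-0.074, 0.997, 0.0, -0.0]
contact_force: [-0.7, -0.2, -0.6]
finger_gap: 1.003
finger_force: 0.0
```

>>> servo_tool:
  rows: [0,0,0,0.012,0,0,0,0,0,0,0.012,0,0,0,0,0,0,0.012,0,0,0,0,0,0,0.0105,0,0,0,0,0,0,0,0,0,0]

```text
time: 3.6
ee_pos: [457.1, -400.6, 46.8]
orientation: [-0.07, 0.998, 0.001, -0.001]
contact_force: [0.1, 0.6, 0.1]
finger_gap: 0.998
finger_force: 0.0
```

>>> servo_tool:
  rows: [1,0,0,0,0,0,0,1,0,0,0,0,0,0,1,0,0,0,0,0,0,1,0,0,0,0,0,0,1,0,0,0,0,0,0]

```text
time: 4.1
ee_pos: [458.0, -401.4, 49.5]
orientation: [-0.071, 0.998, -0.0, 0.0]
contact_force: [0.9, -1.4, 3.7]
finger_gap: 0.269
finger_force: 59.8
```

>>> servo_tool:
  rows: [1,0,0,0,0,0,0,1,0,0,0,0,0,0,1,0,0,0,0,0,0,1,0,0,0,0,0,0,1,0,0,0,0,0,0]

```text
time: 4.6
ee_pos: [458.0, -401.4, 49.5]
orientation: [-0.071, 0.998, -0.0, 0.0]
contact_force: [-0.0, -0.2, 6.5]
finger_gap: 0.268
finger_force: 60.1
```

>>> servo_tool:
  rows: [1,0,0,-0.02,0,0,0,1,0,0,-0.03,0,0,0,1,0,0,-0.03,0,0,0,1,0,0,-0.03,0,0,0,1,0,0,-0.025,0,0,0]

```text
time: 5.1
ee_pos: [457.6, -401.0, 185.1]
orientation: [-0.071, 0.998, 0.0, 0.0]
contact_force: [0.4, -1.0, -2.9]
finger_gap: 0.264
finger_force: 59.4
```

Run:
```python
from h import *
a=read_camera("top")[:,:,::-1]; b=read_camera("side")[:,:,::-1]
cv2.imwrite("pics/top1.png",a); 
p=proj("side",(458,-401,160)).astype(int);print(p); p2=proj("top",(458,-401,160)).astype(int)
s=arm.sense();print(s["ee_pos"],R.from_quat(s["orientation"]).as_matrix())
def crop(im,p): 
    im=cv2.copyMakeBorder(im,60,60,60,60,cv2.BORDER_CONSTANT);return cv2.resize(im[p[1]+10:p[1]+110,p[0]+10:p[0]+110],None,fx=4,fy=4,interpolation=cv2.INTER_CUBIC)
cv2.imwrite("pics/l1.png",np.hstack([crop(a,p2),crop(b,p)]))
```

```text
[387 125]
[ 458.42396731 -401.81054956  187.21280035] [[-0.99002455 -0.14085577  0.0033241 ]
 [-0.14086626  0.99002358 -0.00316291]
 [-0.00284543 -0.00359961 -0.99998947]]
```

View pics/l1.png

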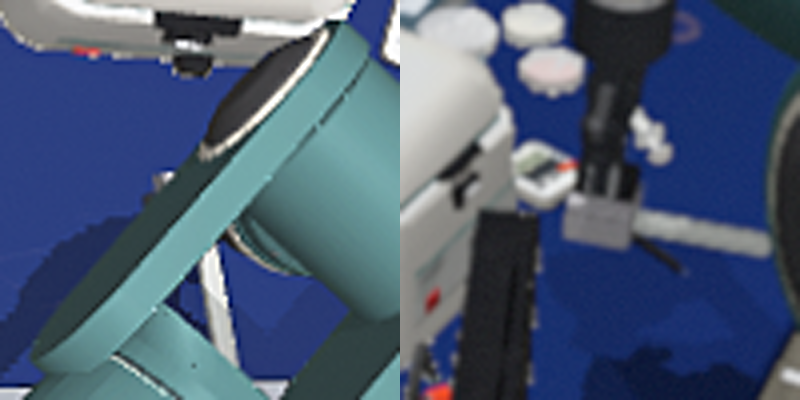

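Key is held level; its arm is visible to the right of the hub in the side view. Now carry it to above the head and turn clockwise 101.3°.

>>> servo_tool:
  rows: [1,-0.00775,0.03,0,0,0,0,1,-0.00775,0.03,0,0,0,0,1,-0.00775,0.03,0,0,0,0,1,-0.00775,0.03,0,0,0,0,1,-0.00775,0.03,0,0,0,0]

```text
time: 5.7
ee_pos: [474.5, -245.7, 181.9]
orientation: [-0.07, 0.998, 0.001, -0.001]
contact_force: [0.7, -0.3, -3.5]
finger_gap: 0.264
finger_force: 59.8
```

>>> servo_tool:
  rows: [1,-0.00775,0.03,0,0,0,0,1,-0.00775,0.03,0,0,0,0,1,-0.00775,0.03,0,0,0,0,1,-0.00775,0.03,0,0,0,0,1,-0.00775,0.03,0,0,0,0]

```text
time: 6.2
ee_pos: [491.6, -91.9, 182.0]
orientation: [-0.071, 0.998, 0.0, -0.001]
contact_force: [-0.6, -0.3, -2.6]
finger_gap: 0.266
finger_force: 59.8
```

>>> servo_tool:
  rows: [1,0,0,0,0,0,8.2,1,0,0,0,0,0,8.2,1,0,0,0,0,0,8.2,1,0,0,0,0,0,8.2,1,0,0,0,0,0,8.2]

```text
time: 6.7
ee_pos: [491.7, -93.0, 181.9]
orientation: [0.286, 0.958, -0.0, -0.001]
contact_force: [0.1, -0.1, -2.4]
finger_gap: 0.265
finger_force: 60.1
```

>>> servo_tool:
  rows: [1,0,0,0,0,0,8.2,1,0,0,0,0,0,8.2,1,0,0,0,0,0,8.2,1,0,0,0,0,0,8.2,1,0,0,0,0,0,8.2]

```text
time: 7.2
ee_pos: [491.7, -93.1, 181.9]
orientation: [0.603, 0.797, -0.0, -0.001]
contact_force: [-0.2, 0.0, -3.1]
finger_gap: 0.268
finger_force: 60.1
```

>>> servo_tool:
  rows: [1,0,0,0,0,0,8.2,1,0,0,0,0,0,8.2,1,0,0,0,0,0,2.9,1,0,0,0,0,0,0,1,0,0,0,0,0,0]

```text
time: 7.7
ee_pos: [491.9, -93.1, 182.7]
orientation: [0.726, 0.688, -0.0, -0.001]
contact_force: [1.0, 0.1, -3.9]
finger_gap: 0.266
finger_force: 60.1
```

Run:
```python
from h import *
a=read_camera("top")[:,:,::-1]; b=read_camera("side")[:,:,::-1]
cv2.imwrite("pics/top2.png",a);cv2.imwrite("pics/side2.png",b) 
s=arm.sense();print(s["time"],s["ee_pos"],R.from_quat(s["orientation"]).as_matrix().round(4))
print(proj("side",(492,-93,106)),proj("side",s["ee_pos"]))
A=cv2.resize(a[140:260,270:390],None,fx=4,fy=4,interpolation=cv2.INTER_CUBIC)[:,:400]
p=proj("side",(492,-93,120)).astype(int)
B=cv2.resize(b[p[1]-60:p[1]+60,p[0]-50:p[0]+50],None,fx=4,fy=4,interpolation=cv2.INTER_CUBIC)
cv2.imwrite("pics/l2.png",np.hstack([A,B]))
```

```text
7.8 [492.01602004 -93.16920283 183.20437284] [[ 5.430e-02  9.985e-01 -8.000e-04]
 [ 9.985e-01 -5.430e-02  2.000e-04]
 [ 1.000e-04 -8.000e-04 -1.000e+00]]
[334.99764199 193.89836885] [335.58714178 173.14129022]
```

View pics/l2.png

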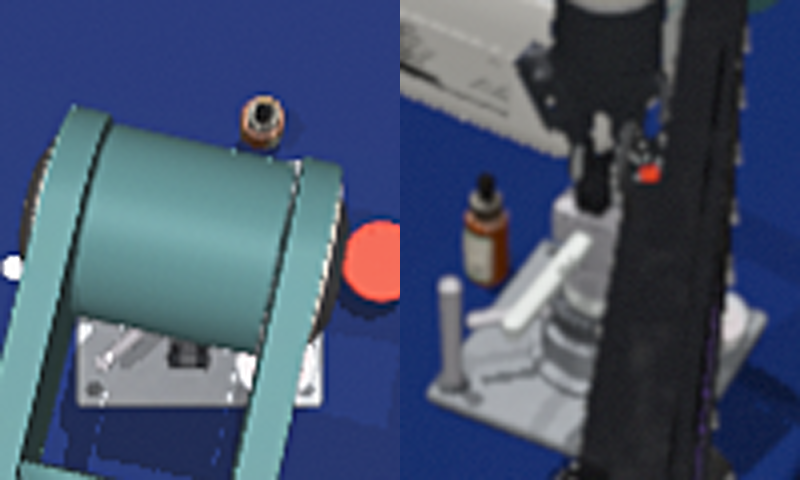

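Both views show the key above the head with its arm pointing left, post to the lower left in the side view and clear. Lower it in steps.

>>> servo_tool:
  rows: [1,0,0,0.008,0,0,0,1,0,0,0.008,0,0,0,1,0,0,0.006,0,0,0,1,0,0,0.004,0,0,0,1,0,0,0.002,0,0,0]

```text
time: 8.3
ee_pos: [492.0, -93.2, 155.2]
orientation: [0.727, 0.687, -0.0, -0.0]
contact_force: [-0.4, -1.2, -3.6]
finger_gap: 0.267
finger_force: 60.1
```

>>> servo_tool:
  rows: [1,0,0,0.002,0,0,0,1,0,0,0.002,0,0,0,1,0,0,0.002,0,0,0,1,0,0,0.002,0,0,0,1,0,0,0.001,0,0,0]

```text
time: 8.8
ee_pos: [492.2, -93.3, 146.7]
orientation: [0.727, 0.687, -0.0, 0.0]
contact_force: [-0.8, -1.8, -1.3]
finger_gap: 0.269
finger_force: 60.1
```

>>> servo_tool:
  rows: [1,0,0,0.002,0,0,0,1,0,0,0.002,0,0,0,1,0,0,0.002,0,0,0,1,0,0,0.001,0,0,0,1,0,0,0,0,0,0]

```text
time: 9.3
ee_pos: [492.2, -93.4, 139.7]
orientation: [0.727, 0.687, -0.0, 0.0]
contact_force: [1.0, -4.8, -3.7]
finger_gap: 0.268
finger_force: 59.8
```

>>> servo_tool:
  rows: [1,-0.0005,0,0.002,0,0,0,1,0,0,0.002,0,0,0,1,0,0,0.002,0,0,0,1,0,0,0.001,0,0,0,1,0,0,0,0,0,0]

```text
time: 9.8
ee_pos: [492.1, -93.6, 132.5]
orientation: [0.727, 0.687, -0.0, -0.0]
contact_force: [-0.1, -1.1, -4.2]
finger_gap: 0.263
finger_force: 59.9
```

>>> servo_tool:
  rows: [1,0,0,0.001,0,0,0,1,0,0,0.001,0,0,0,1,0,0,0,0,0,0,1,0,0,0,0,0,0,1,0,0,0,0,0,0]

```text
time: 10.3
ee_pos: [492.3, -93.7, 131.4]
orientation: [0.727, 0.687, 0.0, 0.0]
contact_force: [-3.4, 0.1, 6.2]
finger_gap: 0.265
finger_force: 61.2
```

Seated (contact at TCP z 131.4). Now turn clockwise toward the post.

>>> servo_tool:
  rows: [1,0,0,0,0,0,7,1,0,0,0,0,0,7,1,0,0,0,0,0,7,1,0,0,0,0,0,7,1,0,0,0,0,0,4]

```text
time: 10.8
ee_pos: [492.1, -94.0, 131.4]
orientation: [0.889, 0.458, -0.0, 0.0]
contact_force: [-5.2, -3.6, 6.7]
finger_gap: 0.267
finger_force: 61.3
```

>>> servo_tool:
  rows: [1,0,0,0,0,0,1,1,0,0,0,0,0,0.5,1,0,0,0,0,0,0.5,1,0,0,0,0,0,0,1,0,0,0,0,0,0]

```text
time: 11.3
ee_pos: [492.1, -94.0, 131.4]
orientation: [0.896, 0.445, -0.0, 0.0]
contact_force: [-5.0, -4.0, 7.0]
finger_gap: 0.268
finger_force: 61.3
```

Run:
```python
from h import *
s=arm.sense();print(s["time"],s["ee_pos"],s["contact_force"],s["moment"])
m=R.from_quat(s["orientation"]).as_matrix();print(np.degrees(np.arctan2(m[1,0],m[0,0])))
a=read_camera("top")[:,:,::-1]; b=read_camera("side")[:,:,::-1]
A=cv2.resize(a[140:260,270:390],None,fx=4,fy=4,interpolation=cv2.INTER_CUBIC)[:,:400]
p=proj("side",(492,-93,120)).astype(int)
B=cv2.resize(b[p[1]-60:p[1]+60,p[0]-50:p[0]+50],None,fx=4,fy=4,interpolation=cv2.INTER_CUBIC)
cv2.imwrite("pics/l3.png",np.hstack([A,B]))
```

```text
11.3 [492.12243291 -94.03267526 131.42255485] [-4.95052643 -4.04824984  6.95732498] [-0.60277402  0.95120821  0.00303849]
52.79478056240037
```

View pics/l3.png

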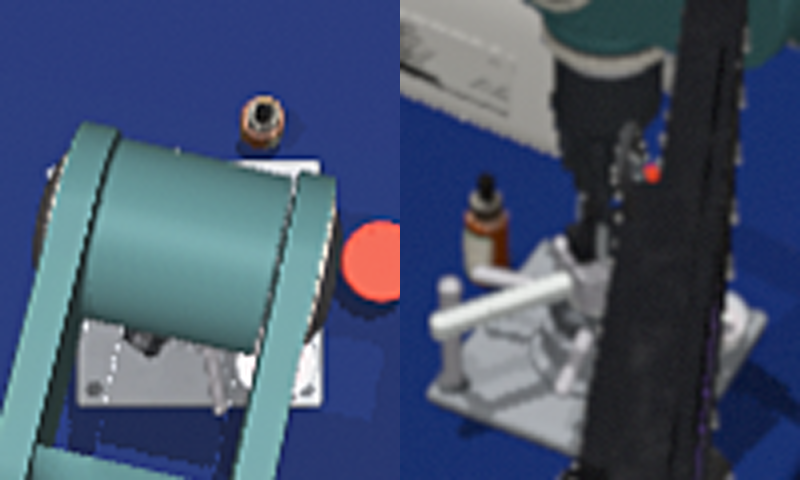

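Key arm lies just by the post (tip at crop (438,325) in the side view). Release and rise.

>>> servo_tool:
  rows: [0.4,0,0,0,0,0,0,0.4,0,0,0,0,0,0,0.4,0,0,0,0,0,0,0.4,0,0,0,0,0,0,0.4,0,0,0,0,0,0]

```text
time: 11.9
ee_pos: [492.2, -93.6, 130.7]
orientation: [0.896, 0.445, 0.0, -0.0]
contact_force: [0.5, -0.4, -0.5]
finger_gap: 0.598
finger_force: 0.0
```

>>> servo_tool:
  rows: [0.4,0,0,-0.01,0,0,0,0.4,0,0,-0.02,0,0,0,0.4,0,0,-0.03,0,0,0,0.4,0,0,-0.03,0,0,0,0.4,0,0,0,0,0,0]

```text
time: 12.4
ee_pos: [493.3, -94.0, 225.9]
orientation: [0.896, 0.445, 0.002, 0.002]
contact_force: [0.4, -0.4, -0.1]
finger_gap: 0.594
finger_force: 0.0
```

>>> servo_tool:
  rows: [1,-0.024,-0.0065,0,0,0,0,1,-0.024,-0.0065,0,0,0,0,1,-0.024,-0.0065,0,0,0,0,1,-0.024,-0.0065,0,0,0,0,1,-0.024,-0.0065,0,0,0,0]

```text
time: 12.9
ee_pos: [392.8, -170.0, 220.9]
orientation: [0.896, 0.445, 0.0, 0.0]
contact_force: [0.5, -0.9, 0.4]
finger_gap: 0.001
finger_force: 0.0
```

>>> servo_tool:
  rows: [1,0,0,0,0,0,8.4,1,0,0,0,0,0,8.4,1,0,0,0,0,0,8.4,1,0,0,0,0,0,8.4,1,0,0,0,0,0,8.4]

```text
time: 13.4
ee_pos: [393.6, -169.6, 220.9]
orientation: [0.996, 0.091, 0.0, -0.0]
contact_force: [0.6, 0.2, -0.2]
finger_gap: 0.001
finger_force: 0.0
```

Run:
```python
from h import *
s=arm.sense();print(s["time"],s["ee_pos"],s["contact_force"],s["finger_gap"])
m=R.from_quat(s["orientation"]).as_matrix();print(np.degrees(np.arctan2(m[1,0],m[0,0])))
a=read_camera("top")[:,:,::-1]; b=read_camera("side")[:,:,::-1]
A=cv2.resize(a[155:255,280:350],None,fx=6,fy=6,interpolation=cv2.INTER_CUBIC)
p=proj("side",(492,-93,120)).astype(int)
B=cv2.resize(b[p[1]-50:p[1]+50,p[0]-60:p[0]],None,fx=6,fy=6,interpolation=cv2.INTER_CUBIC)
cv2.imwrite("pics/l4.png",np.hstack([A,B]))
```

```text
13.4 [ 393.61155619 -169.61098778  220.89467445] [ 0.6007874   0.17121012 -0.17908459] 0.0006574953543454727
10.449352776530745
```

View pics/l4.png

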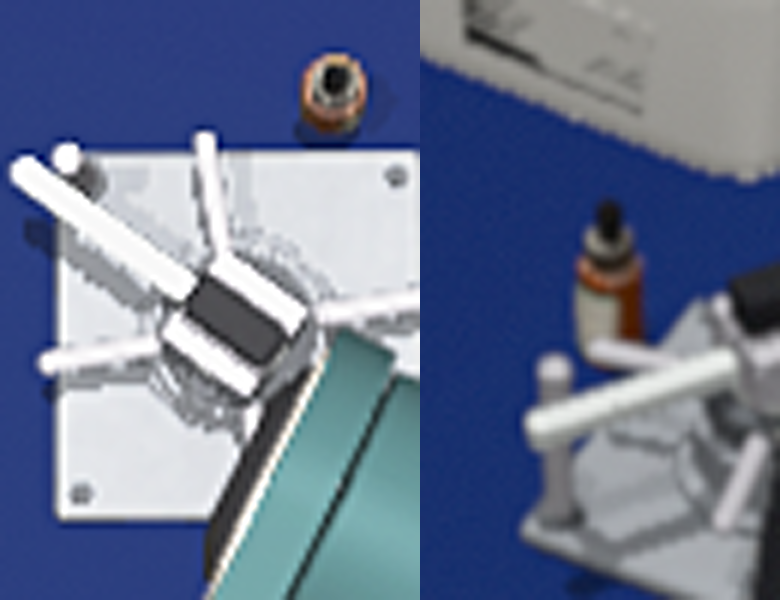

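Key level on the head, arm tip at crop (25,170) beside the post (67,155); bars now at about 9.5°. Lower the closed fingers at the right of the robot-side bar and approach.

>>> servo_tool:
  rows: [1,0,0,0.032,0,0,0,1,0,0,0.032,0,0,0,1,0,0,0.032,0,0,0,1,0,0,0.032,0,0,0,1,0,0,0.0245,0,0,0]

```text
time: 14.0
ee_pos: [393.2, -169.4, 66.5]
orientation: [0.995, 0.097, -0.0, -0.0]
contact_force: [0.5, -0.5, 1.0]
finger_gap: -0.0
finger_force: 0.0
```

>>> servo_tool:
  rows: [1,0.011,-0.01,0,0,0,0,1,0.0112,-0.01,0,0,0,0,1,0,-0.009,0,0,0,0,1,0,-0.004,0,0,0,0,1,0,-0.003,0,0,0,0]

```text
time: 14.5
ee_pos: [408.4, -129.9, 68.4]
orientation: [0.995, 0.095, 0.0, 0.0]
contact_force: [-0.4, 0.2, 0.5]
finger_gap: -0.004
finger_force: 0.0
```

```bash
cat > c.py <<'E'
from h import *
s=arm.sense();m=R.from_quat(s["orientation"]).as_matrix()
print(s["time"],s["ee_pos"],s["contact_force"],np.degrees(np.arctan2(m[1,0],m[0,0])))
print("centre in tool",m.T@(np.array([492,-93,64])-s["ee_pos"]),"force tool",m.T@s["contact_force"])
E
python3 c.py
```

```text
14.5 [ 408.44938147 -129.88529627   68.43086285] [-0.40371185  0.17319471  0.54959473] 10.91063505861576
centre in tool [ 89.02129402 -20.40507209   4.43911349] force tool [-0.3635587  -0.24637874 -0.54968775]
```

>>> servo_tool:
  rows: [1,-0.00095,-0.00465,0,0,0,3,1,-0.00095,-0.00465,0,0,0,3,1,-0.00095,-0.00465,0,0,0,3,1,-0.00095,-0.00465,0,0,0,3,1,-0.00095,-0.00465,0,0,0,3]

```text
time: 15.0
ee_pos: [401.8, -107.8, 68.5]
orientation: [0.999, -0.037, 0.0, 0.001]
contact_force: [-0.3, -3.8, -0.7]
finger_gap: -0.002
finger_force: 1.7
```

```bash
python3 c.py
```

```text
15.0 [ 401.82010834 -107.82155949   68.52476562] [-0.32167399 -3.77437179 -0.72622156] -4.284091091925566
centre in tool [ 88.81817922 -21.52146989   4.55218236] force tool [-0.03922879  3.7871025   0.73011646]
```

>>> servo_tool:
  rows: [1,-0.00095,-0.00465,0,0,0,3,1,-0.00095,-0.00465,0,0,0,3,1,-0.00095,-0.00465,0,0,0,3,1,-0.00095,-0.00465,0,0,0,3,1,-0.00095,-0.00465,0,0,0,3]

```text
time: 15.5
ee_pos: [401.2, -84.1, 68.5]
orientation: [0.986, -0.168, 0.0, 0.0]
contact_force: [-2.2, -4.4, 0.0]
finger_gap: -0.003
finger_force: 1.8
```

>>> servo_tool:
  rows: [1,-0.00095,-0.00465,0,0,0,3,1,-0.00095,-0.00465,0,0,0,3,1,-0.00095,-0.00465,0,0,0,3,1,-0.00095,-0.00465,0,0,0,3,1,-0.00095,-0.00465,0,0,0,3]

```text
time: 16.0
ee_pos: [406.6, -61.1, 68.4]
orientation: [0.956, -0.295, -0.0, 0.0]
contact_force: [-3.3, -2.2, 1.3]
finger_gap: 0.003
finger_force: 2.0
```

```bash
python3 c.py
```

```text
16.0 [406.64571189 -61.08140542  68.37587851] [-3.32741991 -2.23116234  1.28881155] -34.282661619784356
centre in tool [ 88.50454653 -21.70867802   4.35637858] force tool [-1.49257794  3.71897229 -1.28541825]
```

>>> servo_tool:
  rows: [1,-0.0005,-0.0023,0,0,0,1.5,1,-0.0005,-0.0023,0,0,0,1.5,1,-0.0005,-0.0023,0,0,0,1.5,1,-0.0005,-0.0023,0,0,0,1.5,1,-0.0003,-0.0015,0,0,0,1]

```text
time: 16.5
ee_pos: [411.3, -51.1, 68.3]
orientation: [0.936, -0.352, -0.0, 0.0]
contact_force: [-5.3, -1.7, 1.2]
finger_gap: 0.003
finger_force: 2.2
```

```bash
python3 c.py
```

```text
16.5 [411.26584495 -51.0834545   68.33057029] [-5.26871589 -1.70615456  1.22745979] -41.22443073219493
centre in tool [ 88.34732089 -21.6808322    4.29497657] force tool [-2.83868743  4.75626474 -1.22343266]
```

Now small 0.5° steps, watching for the stop.

>>> servo_tool:
  rows: [1,-0.0002,-0.0008,0,0,0,0.5,1,-0.0002,-0.0008,0,0,0,0.5,1,-0.0002,-0.0008,0,0,0,0.5,1,-0.0002,-0.0008,0,0,0,0.5,1,0,0,0,0,0,0]

```text
time: 17.0
ee_pos: [413.1, -48.0, 68.3]
orientation: [0.93, -0.368, -0.0, 0.0]
contact_force: [-4.0, -0.7, 1.8]
finger_gap: -0.002
finger_force: 2.1
```

>>> servo_tool:
  rows: [1,-0.0002,-0.0008,0,0,0,0.5,1,-0.0002,-0.0008,0,0,0,0.5,1,-0.0002,-0.0008,0,0,0,0.5,1,0,0,0,0,0,0,1,0,0,0,0,0,0]

```text
time: 17.5
ee_pos: [414.4, -45.8, 68.3]
orientation: [0.925, -0.38, -0.0, -0.0]
contact_force: [-5.4, 0.0, 2.7]
finger_gap: -0.002
finger_force: 2.1
```

```bash
python3 c.py
```

```text
17.5 [414.3929215  -45.80722176  68.31420091] [-5.36264759  0.01975308  2.70267539] -44.66789941324556
centre in tool [ 88.37065077 -20.99446328   4.29998543] force tool [-3.82817635  3.75597668 -2.70195088]
```

>>> servo_tool:
  rows: [1,-0.0002,-0.0008,0,0,0,0.5,1,-0.0002,-0.0008,0,0,0,0.5,1,-0.0002,-0.0008,0,0,0,0.5,1,0,0,0,0,0,0,1,0,0,0,0,0,0]

```text
time: 18.0
ee_pos: [415.2, -44.2, 68.2]
orientation: [0.92, -0.392, -0.0, 0.001]
contact_force: [-10.4, -6.2, 2.5]
finger_gap: 0.002
finger_force: 6.0
```

```bash
python3 c.py
python3 - <<'E'
from h import *
a=read_camera("top")[:,:,::-1]; b=read_camera("side")[:,:,::-1]
A=cv2.resize(a[155:255,280:350],None,fx=6,fy=6,interpolation=cv2.INTER_CUBIC)
p=proj("side",(492,-93,120)).astype(int)
B=cv2.resize(b[p[1]-50:p[1]+50,p[0]-60:p[0]],None,fx=6,fy=6,interpolation=cv2.INTER_CUBIC)
cv2.imwrite("pics/l5.png",np.hstack([A,B]))
E
```

```text
18.0 [415.22345551 -44.16811987  68.15456633] [-10.3735988   -6.18854425   2.483771  ] -46.17784498708908
centre in tool [ 88.39451454 -21.58932678   4.09407975] force tool [-2.71845661 11.77430614 -2.46058103]
```

View pics/l5.png

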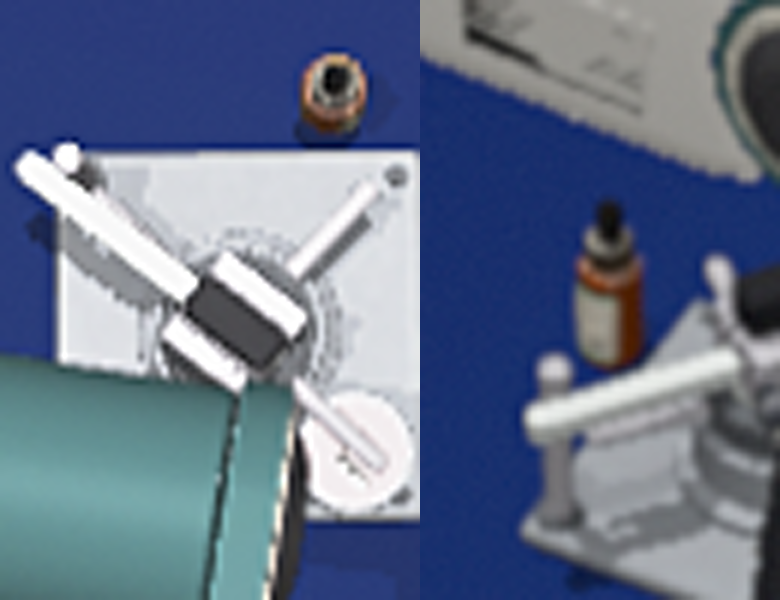

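Arm against the post, force has jumped to 12 N, so the end stop is reached. One more small push, then back off and check.

>>> servo_tool:
  rows: [1,0,-0.0008,0,0,0,0.3,1,0,-0.0005,0,0,0,0,1,0,0,0,0,0,0,1,0,0,0,0,0,0,1,0,0,0,0,0,0]

```text
time: 18.6
ee_pos: [415.7, -43.6, 68.0]
orientation: [0.919, -0.395, -0.001, 0.001]
contact_force: [-15.4, -9.5, 5.1]
finger_gap: -0.0
finger_force: 9.2
```

```bash
python3 c.py
```

```text
18.6 [415.70012352 -43.58723481  68.0122492 ] [-15.41399736  -9.45322256   5.11629426] -46.48410041983942
centre in tool [ 88.37254971 -21.32108991   3.88513066] force tool [-3.76130184 17.70408433 -5.05462212]
```

>>> servo_tool:
  rows: [1,0,0.002,0,0,0,0,1,0,0.005,0,0,0,0,1,0,0.006,0,0,0,0,1,-0.01,0,0,0,0,0,1,-0.01,0,0,0,0,0]

```text
time: 19.1
ee_pos: [393.0, -36.8, 68.3]
orientation: [0.919, -0.395, 0.0, -0.0]
contact_force: [-1.2, -0.2, 0.9]
finger_gap: 0.002
finger_force: 0.0
```

>>> servo_tool:
  rows: [1,0,0,-0.02,0,0,0,1,0,0,-0.035,0,0,0,1,0,0,-0.035,0,0,0,1,0,0,-0.035,0,0,0,1,0,0,-0.035,0,0,0]

```text
time: 19.6
ee_pos: [392.9, -36.4, 229.8]
orientation: [0.919, -0.394, 0.0, -0.0]
contact_force: [0.8, -1.3, -0.1]
finger_gap: -0.003
finger_force: 0.0
```

>>> servo_tool:
  rows: [1,0.01,0.03,0,0,0,0,1,0.01,0.03,0,0,0,0,1,0,0.03,0,0,0,0,1,0,0.03,0,0,0,0,1,0,0,0,0,0,0]

```text
time: 20.1
ee_pos: [318.5, -135.2, 228.5]
orientation: [0.918, -0.396, 0.001, 0.0]
contact_force: [0.3, 0.0, 0.3]
finger_gap: -0.0
finger_force: 0.0
```

```bash
python3 c.py
python3 - <<'E'
from h import *
a=read_camera("top")[:,:,::-1]; b=read_camera("side")[:,:,::-1]
cv2.imwrite("pics/top6.png",a)
A=cv2.resize(a[155:255,280:380],None,fx=6,fy=6,interpolation=cv2.INTER_CUBIC)
cv2.imwrite("pics/l6.png",A)
E
```

```text
20.1 [ 318.51035888 -135.17655316  228.47695063] [0.28069789 0.01447757 0.25527055] -46.64559563048448
centre in tool [  88.22546918 -155.0891306   164.60198255] force tool [ 0.18249925 -0.21406122 -0.25502112]
```

View pics/l6.png

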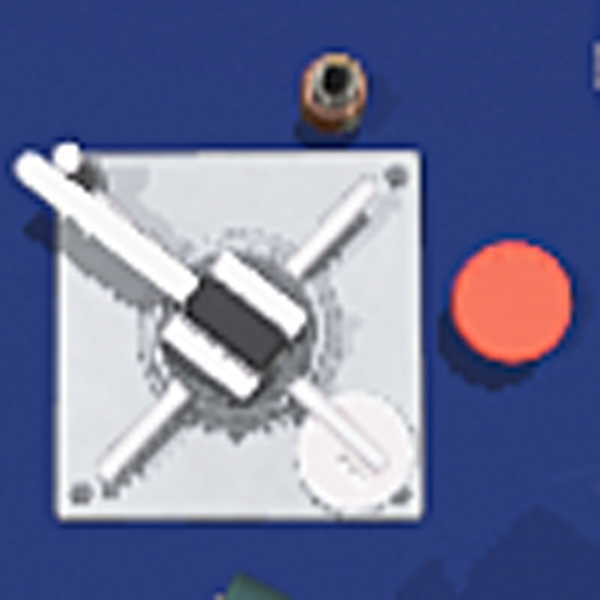

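Run:
```python
from h import *
f=lambda c,z:onz("top",((c[0]+.5)/6-.5+280,(c[1]+.5)/6-.5+155),z)
C=np.array([492.,-93])
for t in[(370,184),(105,471),(376,460)]:
    v=f(t,69)-C;print("bar",np.degrees(np.arctan2(v[1],v[0]))%90,np.linalg.norm(v))
v=f((29,167),99)-C;print("arm",np.degrees(np.arctan2(v[1],v[0])),np.linalg.norm(v))
print("post",f((67,156),112))
```

```text
bar 46.70235865350915 97.51879192448213
bar 46.173056184743444 94.7787478900174
bar 45.99060253967326 93.51012026766917
arm 51.44487877270463 126.20426914489141
post [574.09791984 -13.87529584]
```

Bars at ≈46.3° (47° expected) and the arm at 51.4° against the post, with everything else undisturbed. I'm handing in.

```bash
python3 -c "
from plant import job
print(job.finish_job())"
```

```text
the job is handed in; nothing more can be done
None
```

The job is handed in: the key is seated on the head with its arm against the stop post, and the lock ring is pushed home to its end stop. My last image measured the bars at about 46.3° (47.0° expected when locked) and the arm at 51.4° as expected; the hand-in itself returned no result.

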